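# Unclip the filter cassette from the dust extractor's drawer

## Robot

A 7-joint arm with a two-finger parallel gripper is mounted at the origin on the work surface. World frame = base frame: x ahead of the robot, y to its left, z up, the work surface at z = 0. Lengths are in m, angles in rad, forces in N, time in s.
With the tool pointing down it reaches from about 0.425 to 0.925 m from the base axis. Payload 6.8 kg.
Tool frame: the origin (TCP) lies at the very end of the fingers, on their centre line; the grasp point (between the pads) lies r.pinch_z behind it (r.pinch_z is the distance from the TCP to the grasp point, in m); z points along the fingers, x is the direction in which the jaws open and shut, and the axes are right-handed (so a half turn about z gives the same grasp; the last joint's range is limited). The gripper opens to 88 mm and grips with 3 to 60 N. Pads are 20 mm wide; open, the fingers measure 115 mm over their backs; the gripper's body (75 mm by 178 mm) begins 61 mm behind the grasp point.
Start: joints at [1.011, 0.477, 0.022, 1.555, -0.011, 1.109, -0.083], TCP at [0.295, -0.607, 0.223] pointing down, gripper open.
Joint ranges: [-2.96, 2.96], [-0.34, 2.1], [-1.41, 1.46], [0.24, 2.44], [-1.37, 4.51], [0.17, 1.92], [-2.96, 2.96]. Speed limits (rad/s): [2.39, 2.39, 3.14, 3.14, 3.14, 3.14, 3.14].

## Interface

Orientations are given as a unit quaternion [w, x, y, z].
In Python, from bench import r gives the robot as it stands.
- The arm moves only by the shell command python3 -m crank 'ROWS'. ROWS is JSON, a list of rows, each a list of 3 entries, a list of its own where there are three numbers: the finger opening in mm, from 0 to 87.8, then the shift along the world's x, y, z in mm, then the turn about the world's z in rad. In form: [[fingers, [x, y, z], twist], ...]. A call has 1 to 8 rows; each row shifts and turns the pose as measured when the row begins; what a row does not reach is not made up. A row lasts 1/10 s, in which the tool goes at most 50 mm and 8.59 degrees, less where a joint would pass 70% of its speed; a pose out of reach is approached as far as the arm can. A call is refused whole if a number of a shift passes 50 or a number of a turn 0.15, either way. A call with a gripper value outside its range is refused whole. The fingers move at their own pace and stop on an object; the grip force is fixed at half the most. Time passes only in rows, so rows that do not move let the fingers close. It gives the time, the measured TCP pose, the force and the opening at its end, in the units of the state.
- r.read_state(): the state, without advancing time (a new reading comes with each control period).
- r.snapshot(name): name is "side" or "top" or "wrist"; returns the picture (400x640x3 uint8, blue, green, red); there is no depth.
- r.camera_model(name): a dict with "mtx" (3x3 intrinsics, pixels), "rvec" (rotation vector, rad) and "tvec" (3), from world to camera coordinates, as OpenCV has them. Camera axes: x right, y down, z forward; pixel columns grow to the right and rows downward; lengths in m; the calibration is good to about 2 mm. The wrist camera is an equidistant fisheye: a pixel r from the principal point sees the ray r / f radians off the axis. A picture is of the moment at which its call begins: read the wrist's pose just before it. camera_model takes no time and is no camera call; for the wrist camera it gives the pose at the moment of the call.
- r.hand_in(): hands the job in, once; it reports no verdict.
The state is a dict: "time": time; "q": joint angles; "joint_velocities": joint speeds; "effort": joint torques, N m; "tool_pos": TCP position; "eef_rot": TCP orientation; "ft_force": force on the tool from outside, world axes, zero at the start; "wrist_torque": the same for the moment, N m; "grip_width": finger opening in m.
Only numpy, scipy, OpenCV 4.12 (cv2) and the standard library are available. Lean on these libraries where they do the work, as an engineer would, in place of code of your own. Each camera call takes 0.05 s, during which the arm holds its last target.

## Task

The filter of the bench dust extractor is due for its check: pull the extractor's filter drawer fully open by its bar handle, then pinch the two spring catches on the sides of the filter cassette in that drawer together, lift the cassette straight out and hold it up. Finish holding it still in the gripper, level so that no dust spills, both catches pinched in, its underside clearly higher (about 2 cm or more) than the top of the extractor and touching nothing else. Leave the drawer open and the other things on the bench where they are.

Things in the scene. Friction and masses are not known exactly. Their poses are not given: they have to be found in the camera images.
- extractor: bench dust extractor, a grey metal box fixed on the bench: 300 mm deep, 270 wide, 235 high. Origin: middle of its front face, on the bench (z = 0). Its x axis points from front to rear (away from the robot, turned up to 17 degrees), y to the left, z up. The filter drawer is behind a 250 x 91 mm panel in the upper part of its front, the panel's top edge 222 mm above the bench
- drawer (a joint): travel of the filter drawer, m: 0 closed (as at the start), 0.16 fully open at its stop. It slides level along the extractor's minus x with about 2 N of friction plus 8 N per m/s, and stays where it is left. Its side walls are 40 mm high and 204 mm apart inside; fully open, the whole cassette is in front of the extractor
- drawer_handle (a point): middle of the drawer's bar handle: a round steel bar 10 mm thick and 110 mm long, level and parallel to the drawer front, its centre line 42 mm in front of the drawer's panel (37 mm clear gap) and 35 mm below the extractor's top (200 mm above the bench). It moves with the drawer; same axes as the extractor
- drawer_seat (a point): centre of the cassette's seat in the drawer, where the cassette's underside rests: 152 mm above the bench, 77 mm behind the extractor's front face when closed, 83 mm in front of it fully open; extractor's axes. Ribs 12 mm high (2 mm clearance) locate the cassette. At each side a fixed keeper (40 mm along x, 33 to 48 mm off the middle in y, 20 mm above the seat) holds the catch's hook down
- cassette: the filter cassette clipped in the drawer, a grey plastic frame with pleated paper in its top: 112 mm long (its x, along the drawer's slide), 52 mm wide without the catches (its y), 58 mm high, 0.12 to 0.24 kg. Origin: centre of its underside, on the seat; z up. Unless both catches are pinched in by over 4 mm their hooks hold it in the drawer and pulling does not free it
- catch_left (a joint): how far the catch on the cassette's +y side is pressed in towards the cassette's middle, m: 0 released, 0.007 fully in at its stop. Spring: about 2 N to start, 5.5 N fully in; it springs back when let go
- catch_right (a joint): the same for the catch on the -y side
- catch_left_pad (a point): middle of the ribbed outer face of the +y catch, a black upright plate 40 mm long (x), free for a finger from 20 to 52 mm above the cassette's underside (lower, a finger meets the keeper). This point: 38 mm above the underside and, released, 32 mm off the middle (64 mm across both catches, 50 mm fully pinched). Cassette's axes
- catch_right_pad (a point): the same for the -y catch
- spare_cassette: a spare filter cassette of the same make, standing loose on the bench beside the dust extractor; not the one wanted. Origin: centre of its underside
- bowl: small terracotta bowl, 110 mm across, 50 mm high, on the bench beside the dust extractor. Origin: centre of its underside
- sanding_block: cork sanding block 90 x 60 x 22 mm, on the bench below the filter drawer (the opened drawer passes well above it). Origin: centre of its underside
- beaker: white ceramic beaker, 76 mm across, 85 mm high, towards the left side of the bench. Origin: centre of its underside
- glaze_jar: lidded glaze jar, 72 mm across, 90 mm high, towards the left side of the bench. Origin: centre of its underside
- dust_brush: brush lying on the bench towards the right side. Origin: below the middle of it, on the bench
- throwing_rib: flat round wooden rib, 90 mm across, 8 mm thick, lying on the bench near the robot, to its right. Origin: centre of its underside

How it is judged:
On the way, in this order (a step that is already met when the one before it is completed fails the run):
1. the filter drawer is pulled fully open (value of joint drawer above 0.145 m), for 0.2 s.
2. both side catches are pinched in together by the fingers (value of joint each of catch_left, catch_right above 0.005 m and contact force between the fingers and cassette above 2 N), for 0.2 s.
At the end, for the whole second after the job is handed in: held in the fingers (over 2 N) by both catches, each in by over 5 mm; underside over 245 mm above the bench (10 mm over the extractor's top), tilted under 0.2 rad, slower than 0.03 m/s, not touching extractor or drawer; drawer open over 140 mm (all of step 2 and value of joint drawer above 0.14 m and contact force between cassette and extractor below 0.1 N and height (world z) of cassette above 0.245 m and angle between cassette's own z axis and vertical below 0.2 rad and linear speed of cassette below 0.03 m/s); the arm keeps its last pose, push and grip.
It fails at once if another thing on the bench is shoved more than 30 mm away (distance of any of spare_cassette, bowl, sanding_block, beaker, glaze_jar, dust_brush, throwing_rib from where it was at the start of the episode above 0.03 m).
It also fails if it takes over 51 s, if anything falls off the work surface, if the arm or the gripper's body presses on something with over 40 N, if the wrist force passes 120 N, or if a joint passes its speed limit or range.

## Working session

There is one attempt and no reset: what is moved stays moved. The work goes in short steps, Python scripts to look and compute and a shell command to move; the robot and the scene stay as the last step left them, time stands still between calls to the robot, and variables do not carry over. Pictures are saved under pics/ and viewed, and the job is handed in when it is done.

```bash
mkdir -p pics; ls
python3 - <<'E'
from bench import r
import cv2
print(r.read_state(), r.pinch_z)
for n in("side","top","wrist"):
    m=r.camera_model(n); print(n,m)
    cv2.imwrite(f"pics/{n}0.png",r.snapshot(n))
E
```

```text
pics
{'time': 0.0, 'q': array([ 1.01087822,  0.47779556,  0.02234122,  1.55641112, -0.0114875 ,
        1.10931528, -0.0830913 ]), 'joint_velocities': array([-0.00186731,  0.00013666,  0.00288664,  0.00043672, -0.00151387,
        0.0008764 , -0.00079253]), 'effort': array([ 6.32096071e-04, -5.82849526e+01,  1.53459672e+00, -2.72599375e+01,
       -5.43675560e-02,  1.69906067e-02,  1.43274624e-04]), 'tool_pos': array([ 0.29443094, -0.60674345,  0.22170184]), 'eef_rot': array([-4.14831897e-04,  8.47535312e-01, -5.30738244e-01, -7.99285033e-04]), 'ft_force': array([ 0.05859859, -0.12997318, -0.02760626]), 'wrist_torque': array([-0.08375352, -0.03564222, -0.03646218]), 'grip_width': 0.08796022037284318} 0.0187
side {'mtx': array([[496.0620736 ,   0.        , 311.26623545],
       [  0.        , 496.0620736 , 192.60315948],
       [  0.        ,   0.        ,   1.        ]]), 'rvec': array([ 0.74725394, -2.56548693,  1.13608741]), 'tvec': array([0.4614971 , 0.30769226, 1.67224215])}
top {'mtx': array([[394.46647606,   0.        , 325.96124043],
       [  0.        , 394.46647606, 201.89809111],
       [  0.        ,   0.        ,   1.        ]]), 'rvec': array([ 2.10924989, -2.14559391,  0.20513787]), 'tvec': array([-0.00349722,  0.57754853,  1.42307085])}
wrist {'mtx': array([[309.70691629,   0.        , 323.94658293],
       [  0.        , 309.70691629, 196.61691471],
       [  0.        ,   0.        ,   1.        ]]), 'rvec': array([-2.47211003,  1.54821535,  0.20280146]), 'tvec': array([-0.67577929, -0.03039729,  0.39097856])}
```

View pics/side0.png

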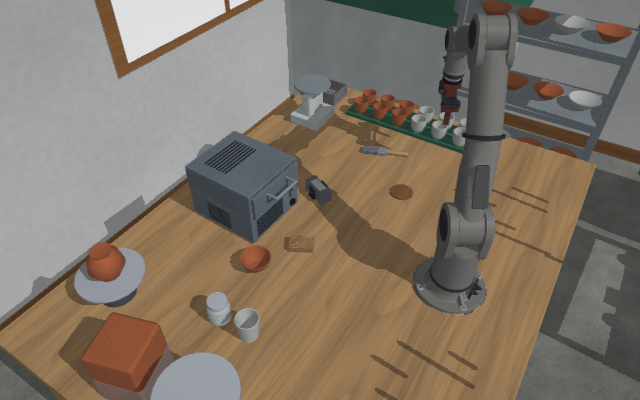

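View pics/top0.png

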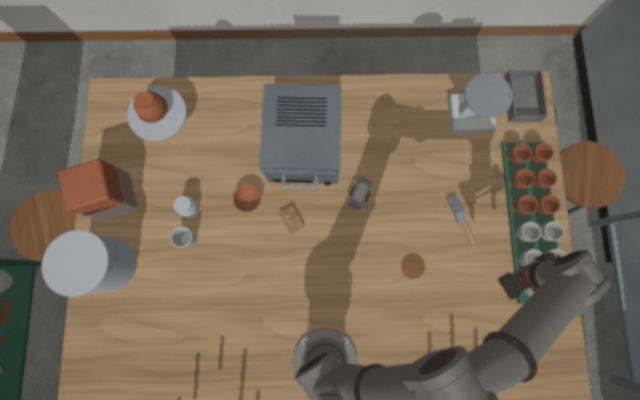

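View pics/wrist0.png

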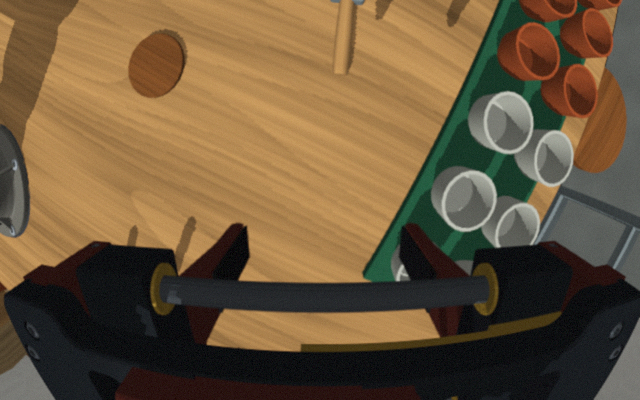

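Run:
```python
import cv2
t=cv2.imread("pics/top0.png"); s=cv2.imread("pics/side0.png")
cv2.imwrite("pics/t1.png",cv2.resize(t[70:230,220:400],None,fx=4,fy=3.75,interpolation=cv2.INTER_CUBIC)[:600])
cv2.imwrite("pics/s1.png",cv2.resize(s[120:250,170:350],None,fx=4,fy=4,interpolation=cv2.INTER_CUBIC))
```

```text
(no output)
```

View pics/t1.png

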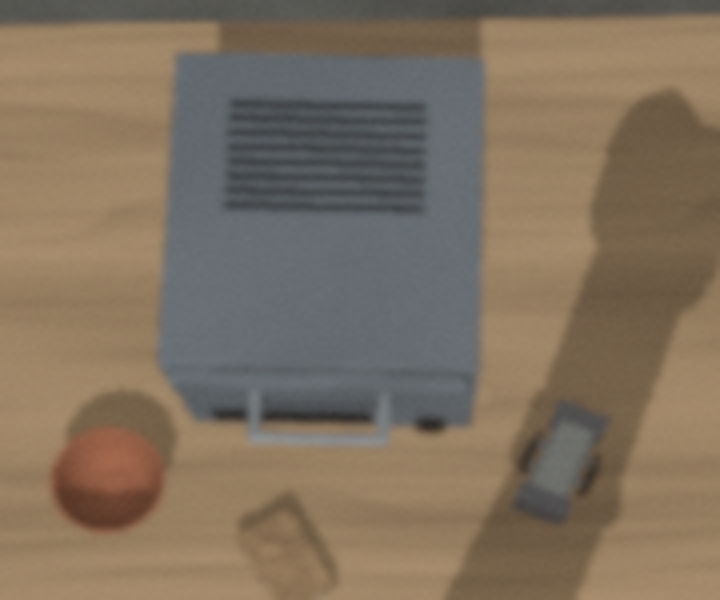

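View pics/s1.png

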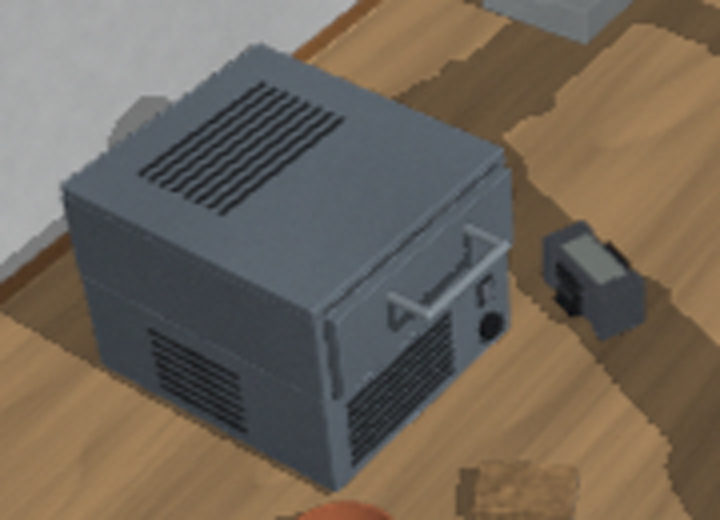

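```bash
cat > h.py <<'E'
import numpy as np, cv2
from bench import r
def ray(n,uv):
    m=r.camera_model(n); R=cv2.Rodrigues(m["rvec"])[0]; t=m["tvec"]
    p=cv2.undistortPoints(np.array([[uv]],float),m["mtx"],None)[0,0]
    return -R.T@t, R.T@np.array([p[0],p[1],1])
def rayw(m,uv):
    R=cv2.Rodrigues(m["rvec"])[0]; t=m["tvec"];K=m["mtx"]
    d=(np.array(uv,float)-K[:2,2])/K[0,0]; th=np.linalg.norm(d)
    v=np.r_[np.sin(th)*d/max(th,1e-9),np.cos(th)]
    return -R.T@t,R.T@v
def plane(o,d,z): return o+d*(z-o[2])/d[2]
E
python3 - <<'E'
from h import *
for name,L in (("top",[(177,53),(484,60),(480,372),(160,368)]),("side",[(258,45),(505,155),(318,313),(65,188)])):
    P=[]
    for c in L:
        uv=(220+c[0]/4,70+c[1]/3.75) if name=="top" else (170+c[0]/4,120+c[1]/4)
        P.append(plane(*ray(name,uv),.235))
    print(name,np.round(P,4)[:,:2].tolist())
for name,L in (("top",[(250,440),(388,442),(319,441)]),("side",[(428,315),(508,247),(468,281)])):
    P=[]
    for c in L:
        uv=(220+c[0]/4,70+c[1]/3.75) if name=="top" else (170+c[0]/4,120+c[1]/4)
        P.append(plane(*ray(name,uv),.2))
    print(name,np.round(P,4)[:,:2].tolist())
E
```

```text
top [[0.9623, 0.1948], [0.9514, -0.0711], [0.6534, -0.0604], [0.6613, 0.2056]]
side [[0.9443, -0.0648], [0.6423, -0.0489], [0.6555, 0.2097], [0.95, 0.1997]]
top [[0.6026, 0.1342], [0.5989, 0.0174], [0.6007, 0.0758]]
side [[0.6003, 0.1332], [0.5919, 0.0228], [0.5962, 0.0791]]
```

```bash
python3 -m crank '[[87.8,[0,0,45],0],[87.8,[10,20,40],0.05],[87.8,[18,40,10],0.1],[87.8,[18,40,10],0.1],[87.8,[18,40,0],0.1],[87.8,[18,40,0],0.1],[87.8,[18,40,0],0.1],[87.8,[18,40,0],0.1]]'
```

```text
time: 0.95
tool_pos: [0.4087, -0.3418, 0.3271]
eef_rot: [0.003, 0.974, -0.227, -0.003]
ft_force: [-0.5, -0.0, 0.8]
grip_width: 0.0876
```

```bash
python3 -m crank '[[70,[18,42,0],0.05],[60,[18,42,0],0.05],[50,[18,42,0],0.05],[42,[18,42,0],0.05],[42,[18,42,0],0.05],[42,[18,42,0],0.05],[42,[18,42,0],0.05],[42,[18,42,0],0.05]]'; python3 -m crank '[[42,[10,40,0],0],[42,[0,0,0],0]]'
python3 - <<'E'
from h import *
import pickle
m=r.camera_model("wrist"); s=r.read_state()
im=r.snapshot("wrist"); cv2.imwrite("pics/w1.png",im); pickle.dump(m,open("w1.pkl","wb"))
print(s["tool_pos"],s["eef_rot"],s["q"])
E
```

```text
time: 1.75
tool_pos: [0.5542, 0.0081, 0.3269]
eef_rot: [0.004, 1.0, -0.021, -0.003]
ft_force: [0.8, -0.2, -0.1]
grip_width: 0.0418
time: 1.95
tool_pos: [0.5648, 0.0574, 0.3264]
eef_rot: [0.002, 1.0, -0.015, -0.003]
ft_force: [-0.2, -0.3, -0.5]
grip_width: 0.0418
[0.564832   0.05742806 0.32640943] [ 0.0022708   0.99987562 -0.01531939 -0.00298339] [ 0.23140771  0.26967754 -0.54687343  1.6492322   0.14812177  1.27078185
 -0.37496381]
```

View pics/w1.png

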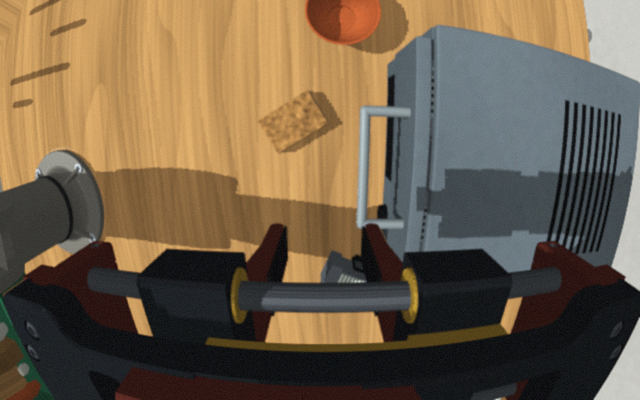

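Run:
```python
from h import *
import pickle
m=pickle.load(open("w1.pkl","rb"))
im=cv2.imread("pics/w1.png")
cv2.imwrite("pics/w1z.png",cv2.resize(im[10:260,330:530],None,fx=2.4*1.6,fy=2.4,interpolation=cv2.INTER_CUBIC))
for uv in [(365,108),(361,224),(363,166)]:
    print(plane(*rayw(m,uv),.2).round(4))
```

```text
[0.6059 0.1325 0.2   ]
[0.6013 0.0195 0.2   ]
[0.6032 0.0778 0.2   ]
```

View pics/w1z.png

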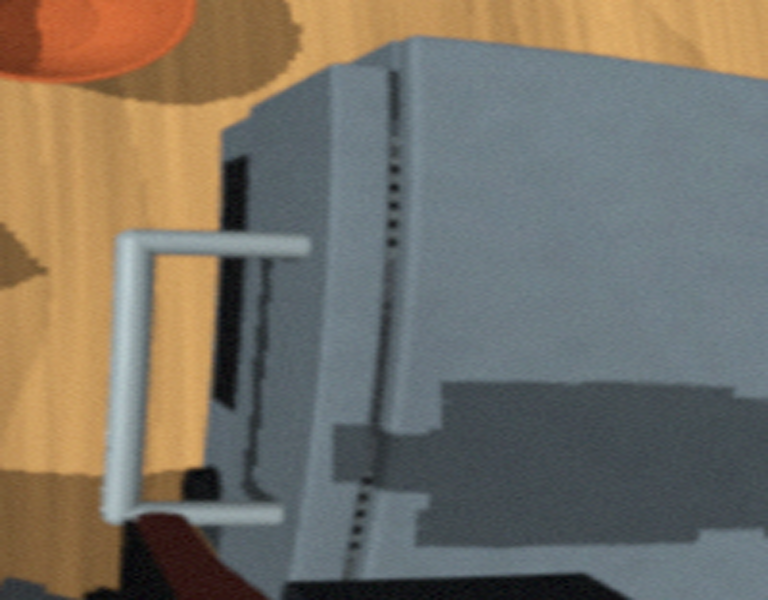

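```bash
python3 -m crank '[[42,[37,20,-40],-0.01],[42,[0,0,0],0]]'
python3 - <<'E'
from h import *
s=r.read_state();print(s["tool_pos"])
m=r.camera_model("wrist")
cv2.imwrite("pics/w2.png",r.snapshot("wrist"))
E
```

```text
time: 2.2
tool_pos: [0.5965, 0.0676, 0.2907]
eef_rot: [0.004, 1.0, -0.024, -0.004]
ft_force: [-1.3, 0.6, -0.9]
grip_width: 0.0419
[0.59653292 0.0675981  0.29073454]
```

View pics/w2.png

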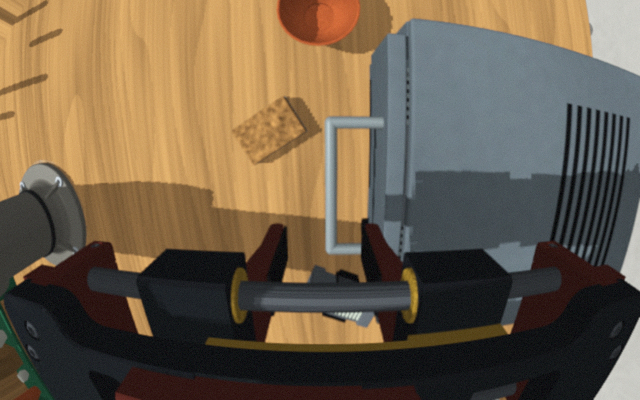

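```bash
python3 -m crank '[[42,[6,9,-20],0],[42,[0,0,-25],0],[42,[0,0,-10],0],[42,[0,0,0],0]]'
```

```text
time: 2.65
tool_pos: [0.6032, 0.0687, 0.2424]
eef_rot: [0.006, 1.0, -0.028, 0.001]
ft_force: [-1.2, 0.2, 0.5]
grip_width: 0.0421
```

```bash
python3 -m crank '[[42,[0,3,-20],0.01],[42,[0,2,-20],0],[42,[0,0,-15],0],[42,[0,0,0],0]]'
```

```text
time: 3.05
tool_pos: [0.6056, 0.0702, 0.1927]
eef_rot: [0.007, 1.0, -0.026, 0.006]
ft_force: [-0.7, -0.2, 0.8]
grip_width: 0.0421
```

Run:
```python
from h import *
s=r.read_state();print(s["tool_pos"])
cv2.imwrite("pics/w3.png",r.snapshot("wrist"))
i=r.snapshot("side")
cv2.imwrite("pics/s3.png",cv2.resize(i[100:250,170:350],None,fx=4,fy=4,interpolation=cv2.INTER_CUBIC))
```

```text
[0.6055619  0.07017006 0.19274763]
```

View pics/w3.png

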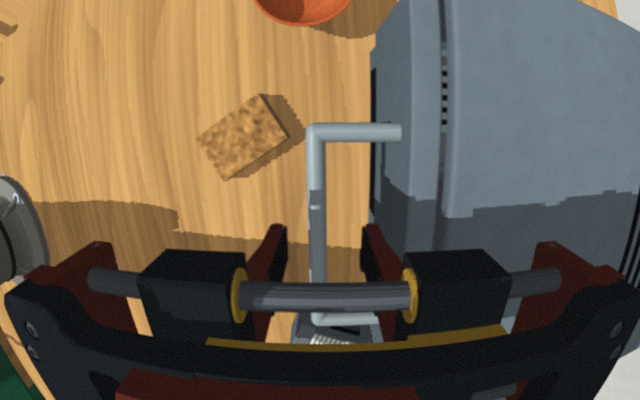

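View pics/s3.png

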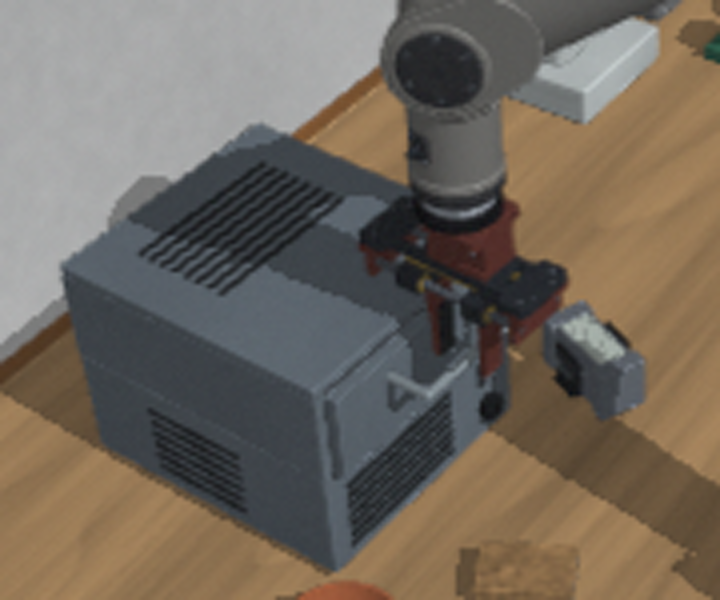

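```bash
python3 -m crank '[[42,[0,2,-10],0],[25,[-1,0,0],0],[0,[0,0,0],0],[0,[0,0,0],0],[0,[0,0,0],0]]'
```

```text
time: 3.65
tool_pos: [0.6042, 0.0734, 0.1865]
eef_rot: [0.007, 1.0, -0.026, 0.006]
ft_force: [-19.0, -1.1, 12.4]
grip_width: 0.0138
```

```bash
python3 -m crank '[[0,[0,0,0],0],[0,[0,0,0],0]]'
```

```text
time: 3.85
tool_pos: [0.6019, 0.0735, 0.1865]
eef_rot: [0.008, 1.0, -0.025, 0.004]
ft_force: [2.0, 0.7, -2.1]
grip_width: 0.0091
```

```bash
python3 -m crank '[[0,[-10,0.4,0],0],[0,[-20,0.8,0],0],[0,[-20,0.8,0],0],[0,[-20,0.8,0],0],[0,[-20,0.8,0],0],[0,[-20,0.8,0],0],[0,[-20,0.8,0],0]]'
```

```text
time: 4.55
tool_pos: [0.476, 0.0786, 0.1864]
eef_rot: [0.005, 1.0, -0.026, 0.012]
ft_force: [3.2, 1.1, -3.1]
grip_width: 0.0092
```

Travelled 126 mm; about 34 more to the stop.

```bash
python3 -m crank '[[0,[-15,0.6,0],0],[0,[-12,0.5,0],0],[0,[-8,0.3,0],0],[0,[-5,0.2,0],0],[0,[-3,0,0],0],[0,[0,0,0],0]]'
```

```text
time: 5.15
tool_pos: [0.4429, 0.08, 0.1866]
eef_rot: [0.001, 0.999, -0.026, 0.027]
ft_force: [-2.6, -0.5, 2.2]
grip_width: 0.0091
```

```bash
python3 -m crank '[[42,[0,0,0],0],[42,[0,0,0],0],[42,[0,0,0],0],[42,[0,0,0],0]]'
```

```text
time: 5.55
tool_pos: [0.4429, 0.0802, 0.1874]
eef_rot: [0.001, 0.999, -0.026, 0.027]
ft_force: [-0.0, -0.3, -0.1]
grip_width: 0.0375
```

Run:
```python
from h import *
s=r.read_state();print(s["tool_pos"],s["eef_rot"],s["q"])
cv2.imwrite("pics/w4.png",r.snapshot("wrist"))
cv2.imwrite("pics/t4.png",cv2.resize(r.snapshot("top")[70:230,220:400],None,fx=4,fy=3.75,interpolation=cv2.INTER_CUBIC)[:600])
```

```text
[0.44289953 0.08019994 0.18737076] [ 0.00108476  0.99928562 -0.02628656  0.02713087] [ 0.21246561  0.16615113 -0.59224673  2.11291701  0.15436177  0.84689423
 -0.52353229]
```

View pics/w4.png

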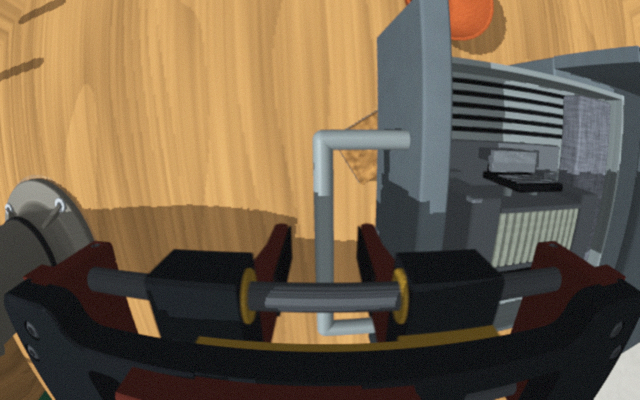

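View pics/t4.png

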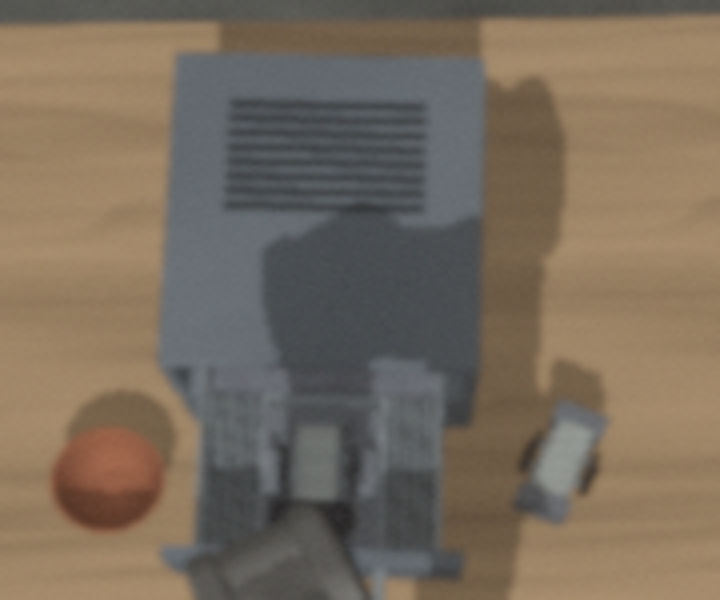

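```bash
python3 -m crank '[[42,[0,0,15],0],[42,[0,0,25],0],[42,[0,0,30],0],[42,[0,0,30],0],[42,[0,0,30],0],[42,[0,0,20],0],[42,[0,0,0],0]]'
python3 - <<'E'
from h import *
m=r.camera_model("wrist");R=cv2.Rodrigues(m["rvec"])[0];print(-R.T@m["tvec"],R[2])
cv2.imwrite("pics/w5.png",r.snapshot("wrist"))
import pickle;pickle.dump(m,open("w5.pkl","wb"))
E
```

```text
time: 6.35
tool_pos: [0.4404, 0.0803, 0.3425]
eef_rot: [0.001, 0.999, -0.026, 0.026]
ft_force: [0.0, 0.3, -0.2]
grip_width: 0.0418
[0.43723392 0.1490189  0.50514499] [ 0.03592848 -0.25812093 -0.96544432]
```

View pics/w5.png

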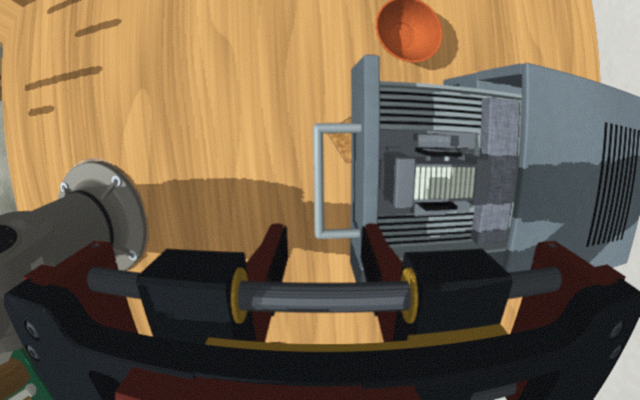

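Run:
```python
import cv2
im=cv2.imread("pics/w5.png")
cv2.imwrite("pics/w5z.png",cv2.resize(im[100:250,340:540],None,fx=4,fy=4,interpolation=cv2.INTER_CUBIC))
```

```text
(no output)
```

View pics/w5z.png

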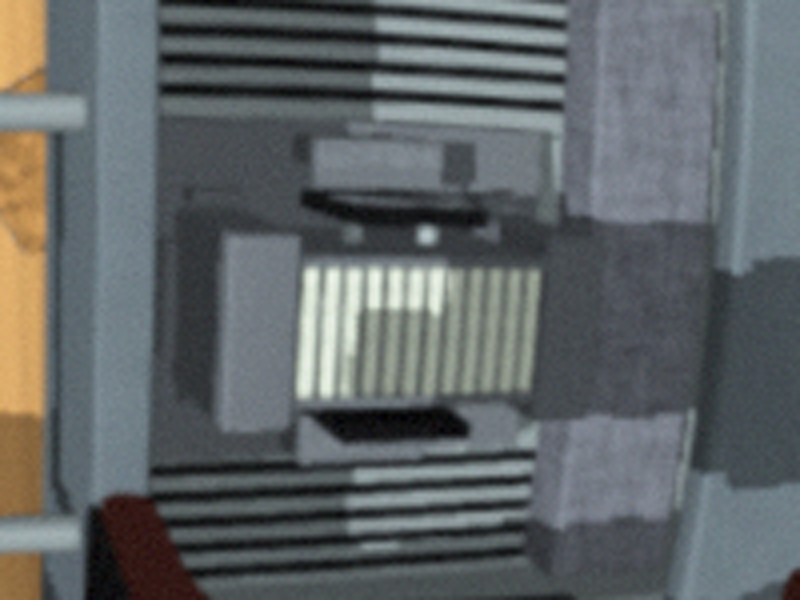

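Run:
```python
from h import *
import pickle
m=pickle.load(open("w5.pkl","rb"))
def P(c,z): return plane(*rayw(m,(340+c[0]/4,100+c[1]/4)),z).round(4)[:2]
for c in [(222,232),(218,430),(600,232),(598,412),(302,262),(295,400),(545,262),(535,395)]: print("top.21",c,P(c,.21))
for c in [(303,192),(487,215),(310,408),(468,438),(470,410),(345,440)]: print("catch.204",c,P(c,.204))
for c in [(-80,110),(-85,532)]: print("bar .2",c,P(c,.2))
print("panel top edge",P((95,200),.222),P((48,200),.222))
```

```text
top.21 (222, 232) [0.521 0.105]
top.21 (218, 430) [0.52   0.0539]
top.21 (600, 232) [0.6321 0.102 ]
top.21 (598, 412) [0.6357 0.0504]
top.21 (302, 262) [0.5422 0.0966]
top.21 (295, 400) [0.5409 0.0605]
top.21 (545, 262) [0.6141 0.0941]
top.21 (535, 395) [0.6135 0.0569]
catch.204 (303, 192) [0.5446 0.1136]
catch.204 (487, 215) [0.5985 0.1064]
catch.204 (310, 408) [0.5474 0.0562]
catch.204 (468, 438) [0.5959 0.044 ]
catch.204 (470, 410) [0.5959 0.0522]
catch.204 (345, 440) [0.5579 0.0464]
bar .2 (-80, 110) [0.4483 0.1375]
bar .2 (-85, 532) [0.4411 0.028 ]
panel top edge [0.487  0.1156] [0.476  0.1161]
```

```bash
python3 -m crank '[[87.8,[17,0,0],-0.14],[87.8,[17,0,0],-0.14],[87.8,[17,0,0],-0.14],[87.8,[17,0,0],-0.14],[87.8,[17,0,0],-0.14],[87.8,[17,0,0],-0.14],[87.8,[17,0,0],-0.14],[87.8,[10,0,0],-0.14]]'
```

```text
time: 7.2
tool_pos: [0.5668, 0.0784, 0.3267]
eef_rot: [0.019, 0.822, -0.57, 0.011]
ft_force: [-0.2, 0.7, -0.6]
grip_width: 0.0877
```

```bash
python3 -m crank '[[87.8,[5,0,0],-0.14],[87.8,[5,0,0],-0.14],[87.8,[0,0,0],-0.1],[87.8,[0,0,0],0]]'
python3 - <<'E'
from h import *
from scipy.spatial.transform import Rotation as T
s=r.read_state();q=s["eef_rot"];R=T.from_quat(q[[1,2,3,0]]).as_matrix();print(s["tool_pos"],R.round(3),s["q"])
m=r.camera_model("wrist")
cv2.imwrite("pics/w6.png",r.snapshot("wrist"))
import pickle;pickle.dump(m,open("w6.pkl","wb"))
E
```

```text
time: 7.6
tool_pos: [0.5756, 0.0782, 0.317]
eef_rot: [-0.026, -0.693, 0.721, -0.003]
ft_force: [1.6, 0.0, 0.1]
grip_width: 0.0879
[0.57562278 0.07815377 0.31695244] [[-0.038 -0.999 -0.033]
 [-0.998  0.04  -0.04 ]
 [ 0.042  0.032 -0.999]] [ 0.07245172  0.30243078 -0.42208215  1.61526935  0.15526171  1.29737669
 -1.99069229]
```

View pics/w6.png

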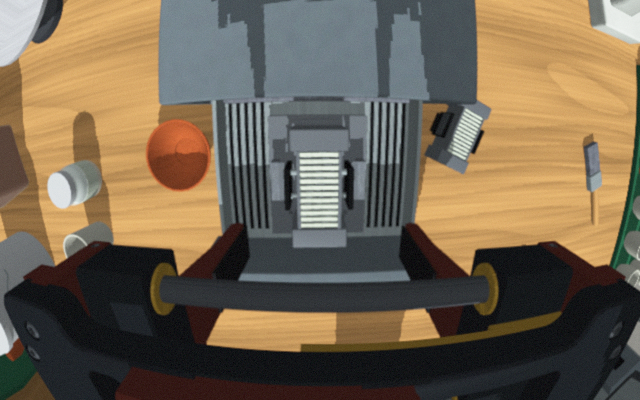

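Run:
```python
from h import *
import pickle
m=pickle.load(open("w6.pkl","rb"))
im=cv2.imread("pics/w6.png")
cv2.imwrite("pics/w6z.png",cv2.resize(im[90:260,240:400],None,fx=5,fy=3.5,interpolation=cv2.INTER_CUBIC))
for c,z in [((289,187),.204),((350,187),.204),((292,129),.21),((348,129),.21),((293,246),.21),((347,246),.21),((300,150),.21),((341,150),.21),((300,228),.21),((341,228),.21)]: print(c,plane(*rayw(m,c),z).round(4)[:2])
```

```text
(289, 187) [0.5806 0.1041]
(350, 187) [0.5778 0.0482]
(292, 129) [0.6336 0.0978]
(348, 129) [0.6315 0.0496]
(293, 246) [0.524  0.1042]
(347, 246) [0.521  0.0525]
(300, 150) [0.6149 0.0919]
(341, 150) [0.6133 0.0562]
(300, 228) [0.5423 0.0962]
(341, 228) [0.5402 0.0579]
```

View pics/w6z.png

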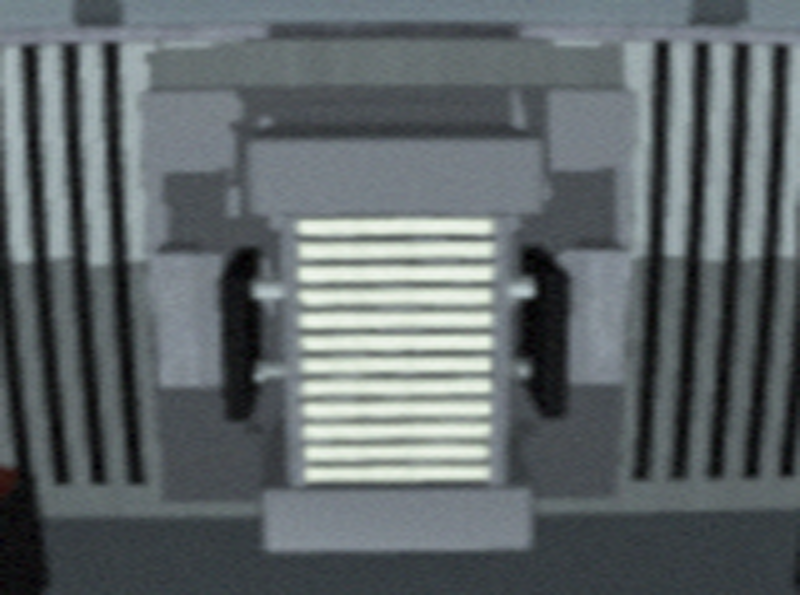

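```bash
python3 -m crank '[[87.8,[1.5,-2,-20],0],[87.8,[0,0,-25],0],[87.8,[0,0,-25],0],[87.8,[0,0,0],0]]'
```

```text
time: 8.05
tool_pos: [0.5752, 0.0764, 0.2423]
eef_rot: [-0.027, -0.699, 0.715, -0.002]
ft_force: [-0.0, -0.1, 0.4]
grip_width: 0.088
```

```bash
python3 -m crank '[[87.8,[2,0,-20],-0.01],[87.8,[0,0,-20],0],[87.8,[0,0,-15],0],[87.8,[0,0,-7],0],[87.8,[0,0,0],0]]'
python3 - <<'E'
from h import *
from scipy.spatial.transform import Rotation as T
s=r.read_state();q=s["eef_rot"];R=T.from_quat(q[[1,2,3,0]]).as_matrix();print(s["tool_pos"],R.round(3))
cv2.imwrite("pics/w7.png",r.snapshot("wrist"))
i=r.snapshot("side")
cv2.imwrite("pics/s7.png",cv2.resize(i[100:250,190:370],None,fx=4,fy=4,interpolation=cv2.INTER_CUBIC))
E
```

```text
time: 8.55
tool_pos: [0.5781, 0.0771, 0.1812]
eef_rot: [-0.026, -0.698, 0.716, -0.003]
ft_force: [-0.8, -0.8, 0.5]
grip_width: 0.0878
[0.5781189  0.07709374 0.18119263] [[-0.024 -0.999 -0.033]
 [-0.999  0.025 -0.04 ]
 [ 0.041  0.032 -0.999]]
```

View pics/w7.png

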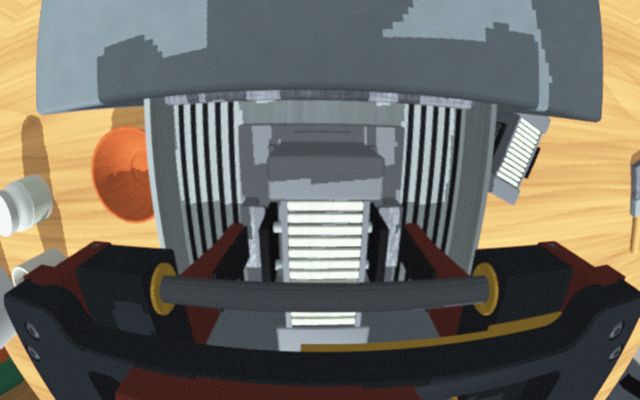

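View pics/s7.png

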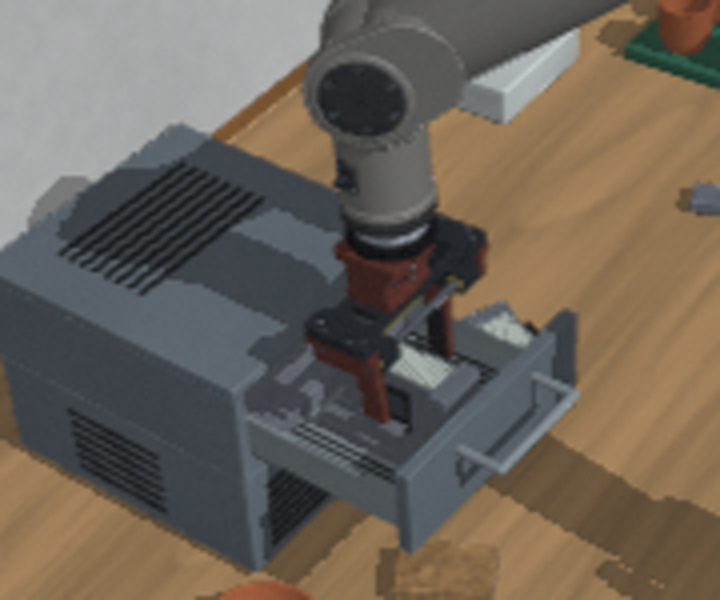

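```bash
python3 -m crank '[[87.8,[-1,-0.5,-4],0],[70,[0,0,0],0],[60,[0,0,0],0],[50,[0,0,0],0],[30,[0,0,0],0],[20,[0,0,0],0],[20,[0,0,0],0],[20,[0,0,0],0]]'
```

```text
time: 9.45
tool_pos: [0.5797, 0.0774, 0.1816]
eef_rot: [-0.023, -0.698, 0.716, -0.005]
ft_force: [-0.1, -0.2, -0.9]
grip_width: 0.0477
```

```bash
python3 -m crank '[[20,[0,0,0],0],[20,[0,0,8],0],[20,[0,0,8],0],[20,[0,0,0],0]]'
python3 - <<'E'
from h import *
cv2.imwrite("pics/w8.png",r.snapshot("wrist"))
i=r.snapshot("side")
cv2.imwrite("pics/s8.png",cv2.resize(i[100:250,190:370],None,fx=4,fy=4,interpolation=cv2.INTER_CUBIC))
E
```

```text
time: 9.85
tool_pos: [0.5791, 0.0772, 0.198]
eef_rot: [-0.023, -0.698, 0.716, -0.005]
ft_force: [-0.4, -0.6, -2.0]
grip_width: 0.0475
```

View pics/w8.png

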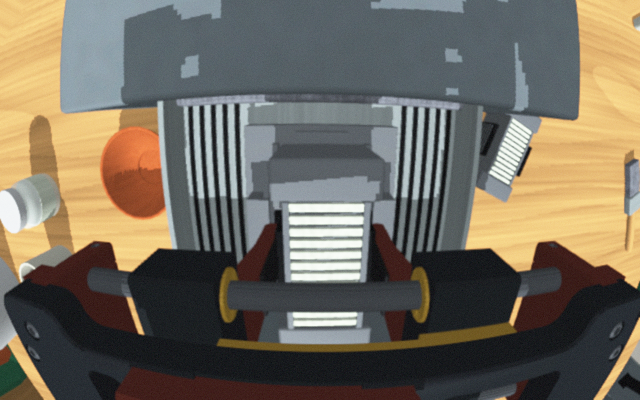

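View pics/s8.png

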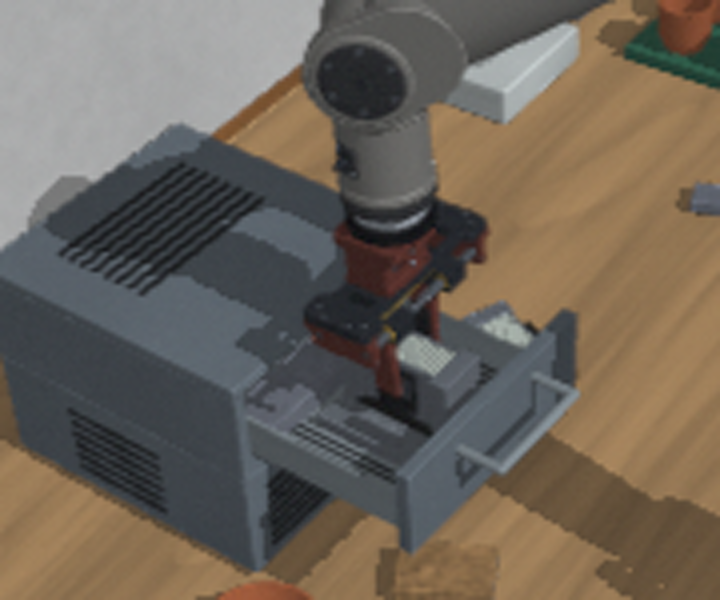

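```bash
python3 -m crank '[[20,[0,0,12],0],[20,[0,0,18],0],[20,[0,0,18],0],[20,[0,0,18],0],[20,[0,0,18],0],[20,[0,0,14],0],[20,[0,0,8],0],[20,[0,0,0],0]]'; python3 -m crank '[[20,[0,0,0],0],[20,[0,0,0],0],[20,[0,0,0],0]]'
python3 - <<'E'
from h import *
from scipy.spatial.transform import Rotation as T
s=r.read_state();q=s["eef_rot"];R=T.from_quat(q[[1,2,3,0]]).as_matrix();print(R.round(3)[2],s["joint_velocities"].round(4))
cv2.imwrite("pics/w9.png",r.snapshot("wrist"))
i=r.snapshot("side")
cv2.imwrite("pics/s9.png",cv2.resize(i[80:230,190:370],None,fx=4,fy=4,interpolation=cv2.INTER_CUBIC))
E
```

```text
time: 10.75
tool_pos: [0.5771, 0.0769, 0.3102]
eef_rot: [-0.024, -0.698, 0.715, -0.004]
ft_force: [-0.1, -0.6, -0.7]
grip_width: 0.0477
time: 11.05
tool_pos: [0.5762, 0.0766, 0.3084]
eef_rot: [-0.026, -0.698, 0.715, -0.003]
ft_force: [0.3, 0.2, -2.1]
grip_width: 0.0481
[ 0.041  0.032 -0.999] [ 0.0004  0.0053  0.0005  0.0086  0.0016 -0.0023 -0.0015]
```

View pics/w9.png

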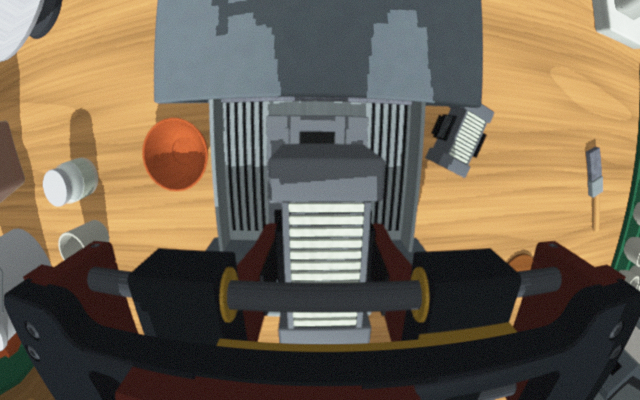

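View pics/s9.png

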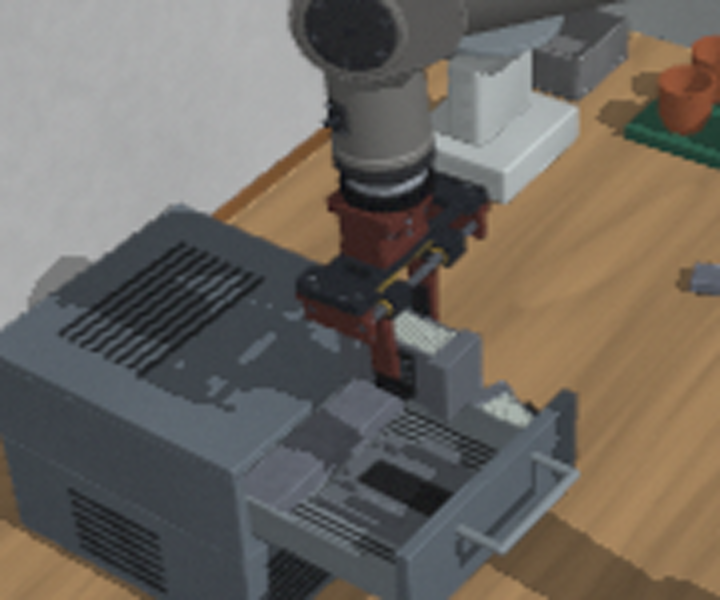

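```bash
python3 -m crank '[[20,[0,0,0],0],[20,[0,0,0],0],[20,[0,0,0],0],[20,[0,0,0],0],[20,[0,0,0],0],[20,[0,0,0],0]]'
python3 - <<'E'
from h import *
from scipy.spatial.transform import Rotation as T
s=r.read_state();q=s["eef_rot"];R=T.from_quat(q[[1,2,3,0]]).as_matrix();print(R.round(3)[2],s["joint_velocities"].round(4))
i=r.snapshot("side"); cv2.imwrite("pics/s10.png",cv2.resize(i[140:220,250:350],None,fx=7,fy=7,interpolation=cv2.INTER_CUBIC))
cv2.imwrite("pics/t10.png",r.snapshot("top"))
E
```

```text
time: 11.75
tool_pos: [0.5759, 0.0765, 0.3076]
eef_rot: [-0.026, -0.698, 0.715, -0.002]
ft_force: [-0.8, 0.2, -2.5]
grip_width: 0.048
[ 0.041  0.033 -0.999] [ 0.001  -0.0002 -0.0012 -0.     -0.0005 -0.0015 -0.0006]
```

View pics/s10.png

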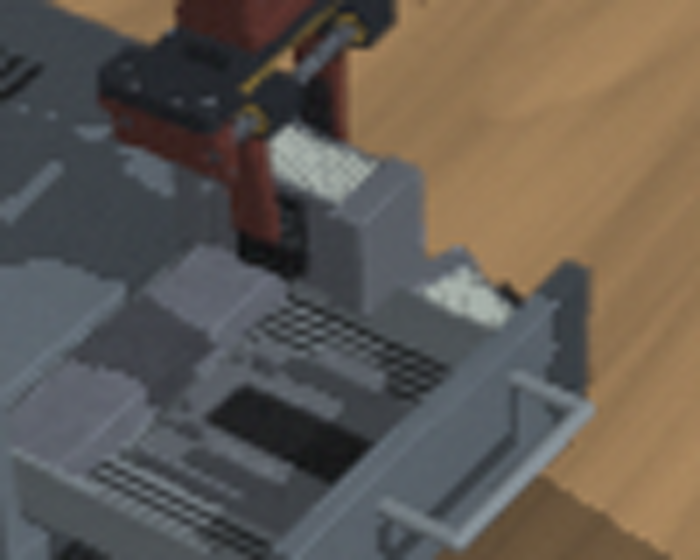

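View pics/t10.png

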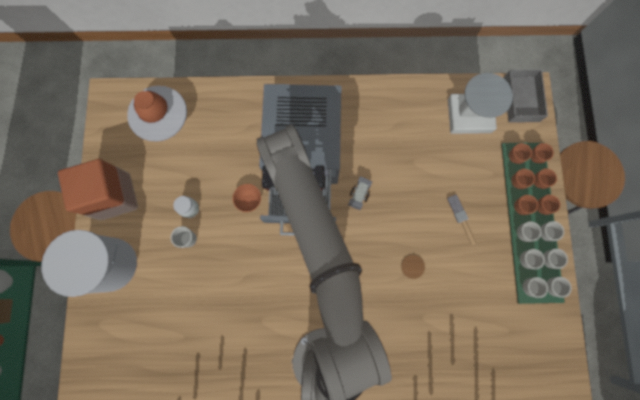

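Run:
```python
from h import *
for c in [(342,222),(364,312),(422,180),(418,280)]:
    o,d=ray("side",(250+c[0]/7,140+c[1]/7)); t=(0.522-o[0])/d[0]; print(c,(o+t*d).round(3))
```

```text
(342, 222) [0.522 0.109 0.338]
(364, 312) [0.522 0.093 0.271]
(422, 180) [0.522 0.042 0.316]
(418, 280) [0.522 0.047 0.257]
```

Run:
```python
import cv2,numpy as np
a=[cv2.resize(cv2.imread(f"pics/{n}.png")[130:350,240:400],None,fx=2.5,fy=2.5,interpolation=cv2.INTER_CUBIC) for n in("w7","w9")]
cv2.imwrite("pics/cmp.png",np.hstack(a))
```

```text
(no output)
```

View pics/cmp.png

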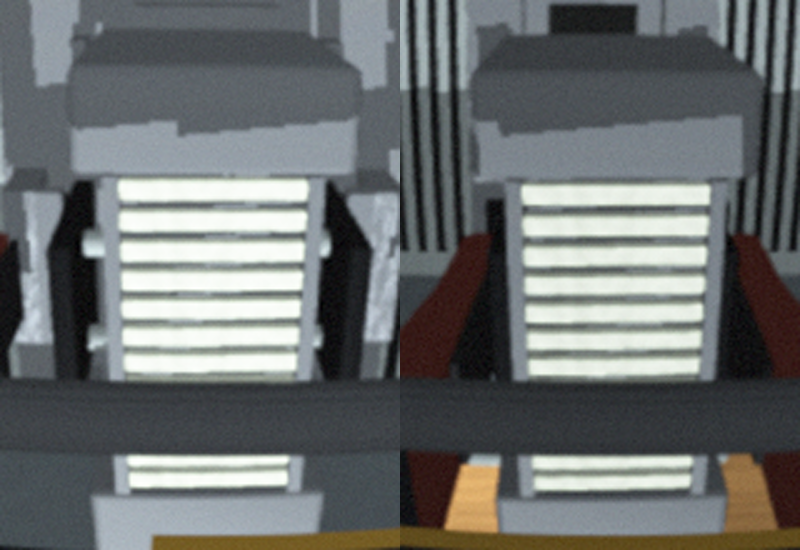

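Run:
```python
from h import *
i=r.snapshot("side"); cv2.imwrite("pics/s11.png",cv2.resize(i[150:195,280:325],None,fx=13,fy=13,interpolation=cv2.INTER_CUBIC))
```

```text
(no output)
```

View pics/s11.png

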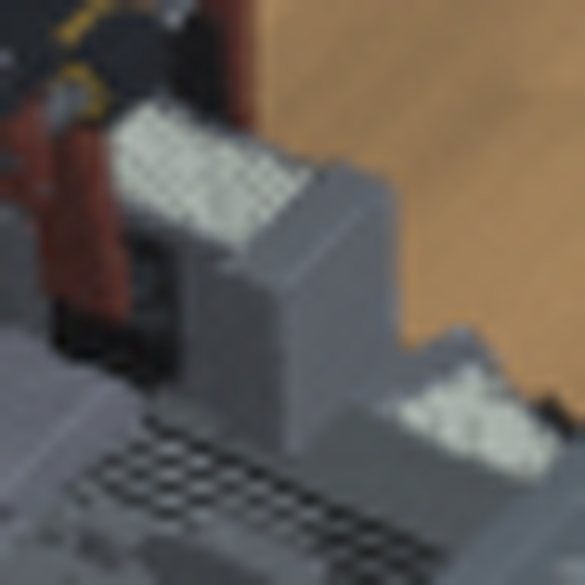

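Run:
```python
from h import *
for c,x in [((282,290),.522),((287,450),.522),((393,185),.52),((392,362),.52)]:
    o,d=ray("side",(280+c[0]/13,150+c[1]/13)); t=(x-o[0])/d[0]; print(c,(o+t*d).round(3))
print(r.read_state()["ft_force"],r.read_state()["grip_width"])
```

```text
(282, 290) [0.522 0.093 0.324]
(287, 450) [0.522 0.093 0.271]
(393, 185) [0.52  0.045 0.326]
(392, 362) [0.52  0.047 0.268]
[-0.52583564 -0.80021375 -1.05956515] 0.047980441534214636
```

Run:
```python
from h import *
print(r.hand_in()); s=r.read_state(); print(s["time"],s["tool_pos"],s["grip_width"])
```

```text
the job is handed in; nothing more can be done
None
the job is handed in; nothing more can be done
```

I pulled the filter drawer fully open by its bar handle, pinched both catches, lifted the cassette straight up and handed in the job with it held above the extractor. The hand-in gave no verdict.

**Last checks before hand-in** (about 12 s of the 51 s used):
- **Drawer:** it travelled about 159 mm and the pictures show it still open. The handle stayed there once released.
- **Catches:** the finger opening held steady at 48 mm, tighter than the 50 mm given for both catches fully in. The catch positions can't be read directly, so this is inferred.
- **Height:** the underside is at about 0.27 m (0.268–0.271 m from the side camera, 0.278 m from the tool position), so about 33 mm or more above the extractor's top.
- **Level:** the front-face corners agree within about 3 mm across the cassette's width. The tool itself is tilted about 0.05 rad, left over from the drawer pull. In the wrist view the cassette sits almost as it did against the tool in the drawer, perhaps 2° turned.
- **Still and clear:** joint speeds were practically zero. The last force readings (1 to 2.5 N downwards) fit the cassette's weight. The pictures show it clear of the drawer and extractor, and the other things I could see on the bench look unmoved. The sanding block was not clearly visible in the last pictures.

**What disagreed:** the two height estimates differ by about 8 mm. The side-camera estimate of the cassette's sideways position was about 8 mm off what I expected, because it was cast onto an assumed depth. I did not chase either, since the height margin was ample.

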